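# Find the toggle lever among three closed control boxes and throw it

### The job

One of the three shut control boxes on the bench holds a toggle lever: open their lids one at a time, shutting each before the next is raised, until you find it, and push that lever fully over towards the hinge side. Leave every lid fully shut, do not turn the knob or press the button in the other boxes, and do not shift the shower heads or the brush.

Things in the scene. Friction and masses are not known exactly. Their poses are not given: they have to be found in the camera images.
- box_a: one of three alike grey control boxes, fixed where they stand: tray 112 (x) x 130 (y) mm, rim 70 mm above the bench, 110 mm high with the lid shut. Origin at bench level under the box's middle; x points from the front (lip side, facing the robot) to the back (hinge side), y along the hinge, z up. The hollow lid, 36 mm deep, is hinged at the back: hinge line at x = +60, z = +70 mm
- box_b: the second such box, same size and frame; all three have the same yaw. Which box holds which control cannot be known until the lid is up: one holds the toggle lever, one a low turning knob, one a low push button, in any order, each at the middle of its tray
- box_c: the third such box, same size and frame. In the boxes, the knob's top is 53 mm and the button's 31 mm above the bench, both below the tray rim (70 mm); only the lever's ball stands above the rim
- lip_a (a point): middle of the underside of box_a's lip, a flat tab of the lid 70 mm wide (y), 4 mm thick, edge rolled to 6 mm, sticking out 21 mm in front of the shut lid, 72 mm above the open bench. The point is 68 mm in front of the box's middle, 11 mm from the lip's outer edge, 128 mm from the hinge line, and moves with the lid: fully open, the lip stands upright at the top
- lid_a (a joint): lid angle in rad: 0 shut, 1.65 fully open (at its stop, just past upright). A light lid (about 0.12 kg) with a damper and no catch: 1 to 3 N under the lip lifts it. It stays open by itself above about 1.3 rad; brought back below about 0.9 rad it sinks shut on its own in a few seconds
- lip_b (a point): the same point of box_b's lip
- lid_b (a joint): lid angle of box_b, in the same way
- lip_c (a point): the same point of box_c's lip
- lid_c (a joint): lid angle of box_c, in the same way
- toggle (a joint): angle in rad of the toggle lever, in whichever box it is: steel stick 65 mm long with a 26 mm black ball at its end, pivoted 31 mm above the bench at the box's middle. Near 0 it leans to the lip side (ball centre 31 mm in front of the middle); 1.0, its stop, is fully thrown to the hinge side (31 mm behind). Ball centre 88 mm above the bench at both ends. Moves with 1 to 2 N, stays where left
- selector (a joint): angle in rad of the turning knob (black, 44 mm disc with a bar grip) in another box, 0 at the start; not to be turned
- plunger (a joint): travel in m of the round push button (34 mm across) in the remaining box, 0 at the start, 0.006 fully down; not to be pressed
- head_1_mid (a point): bystander: chrome rain shower head, 125 mm across, 91 mm high, standing face down; this point is half-way up
- head_2_mid (a point): bystander: another such shower head, likewise
- brush_mid (a point): bystander: purple scrubbing brush with a bow handle, 86 x 30 mm, 55 mm high; this point is half-way up
There are look-alikes about, which are no part of the job. Leave any purple look-alike of the box_b alone.

How it is judged:
By the outcome, as a careful person would: the job done as asked, in the order asked, and still so for the second after the job is handed in, with the robot touching nothing.
It also fails if it takes over 72 s, if anything falls off the work surface, if the arm or the gripper's body presses on something with over 40 N, if the wrist force passes 120 N, or if a joint passes its speed limit or range.

### The arm

A 6-joint arm with a two-finger parallel gripper is mounted at the origin on a cart in front of the work surface, level with it; the furniture and walls round the work are solid. World frame = base frame: x ahead of the robot, y to its left, z up, the work surface at z = 0. Lengths are in m, angles in rad, forces in N, time in s.
With the tool pointing down it reaches from about 0.15 to 0.775 m from the base axis. Payload 6.1 kg.
Tool frame: the origin (TCP) lies midway between the tips of the shut fingers; the grasp point (between the pads) lies 19 mm behind it; z points along the fingers, y is the line along which they close (so a half turn about z gives the same grasp; the last joint's range is limited). The gripper opens to 85 mm and grips with 20 to 120 N. Pads are 22 mm wide; open, the fingers measure 114 mm over their backs; the gripper's body (76 mm by 85 mm) begins 54 mm behind the grasp point. The pads swing forward as they close: fully open they stand 13 mm farther back than shut.
Start: joints at [-1.277, 0.126, -0.04, 1.405, 0, 1.571], TCP at [0.152, -0.502, 0.231] pointing down, gripper open.
Joint ranges: [-2.72, 2.72], [-0.95, 1.95], [-1.27, 1.35], [-1.78, 2.02], [-1.46, 1.47], [-3.14, 3.14]. Speed limits (rad/s): [2.39, 2.39, 3.01, 3.14, 3.14, 3.14].

### API

Orientations are given as a unit quaternion [w, x, y, z].
In Python, from plant import status, cams, ctrl gives the robot as it stands.
- The arm moves only by the tool arm_command, never from a script. Its argument "rows" is one flat list of numbers, 7 for each row, row after row: the shift along the tool's x, y, z in m, then the turn, a rotation vector about the tool's x, y, z in degrees, then the finger opening in m, from 0 to 0.0854. In form: [x, y, z, rx, ry, rz, fingers, x, y, z, rx, ry, rz, fingers, ...]. A call has 1 to 5 rows; each row is the pose to reach, as a shift and turn from the pose commanded when the call began, along the tool's axes at that moment; what a row does not reach only later rows make up. A row lasts 1/12 s, in which the tool goes at most 41.7 mm and 7.16 degrees, less where a joint would pass 70% of its speed; a pose out of reach is approached as far as the arm can. A call with a gripper value outside its range is refused whole. The fingers move at their own pace and stop on an object; the grip force is fixed at half the most. Time passes only in rows, so rows that repeat a pose let the fingers close. It gives the time, the measured TCP pose, the force, the opening and the grip force at its end, in the units of the state.
- status.sense(): the state, without advancing time (a new reading comes with each control period).
- cams.camera(name): name is "side" or "top"; returns a dict with "img" (480x640x3 uint8, blue, green, red), "intrinsics" (3x3 intrinsics, pixels), "R" (3x3) and "t" (3): a world point X has camera coordinates R X + t. Camera axes: x right, y down, z forward; pixel columns grow to the right and rows downward; lengths in m; the calibration is good to about 2 mm. A picture is of the moment at which its call begins. There is no depth.
- ctrl.job_done(): hands the job in; it is judged then, once.
The state is a dict: "time_s": time; "qpos": joint angles; "qd": joint speeds; "tau": joint torques, N m; "eef_pos": TCP position; "orientation": TCP orientation; "contact_force": force on the tool from outside, world axes, zero at the start; "ft_torque": the same for the moment, N m; "finger_gap": opening from 0.0 (shut) to 1.0 (fully open); "grip_force": force on a finger pad.
Only numpy, scipy, OpenCV 4.12 (cv2) and the standard library are available. Lean on these libraries where they do the work, as an engineer would, in place of code of your own. Each camera call takes 0.05 s, during which the arm holds its last target. There are 200 camera calls.

## Working session

There is one attempt and no reset: what is moved stays moved. The work goes in short steps, Python scripts to look and compute and a tool call to move; the robot and the scene stay as the last step left them, time stands still between calls to the robot, and variables do not carry over. Pictures are saved under pics/ and viewed, at most 10 in all, crops included, and the job is handed in when it is done.

Besides the shell and the picture viewer there is one more tool, called after ">>>" by a JSON object that holds its "fn" and its "kwargs". arm_command: Moves the arm, as the interface text tells. Its arguments: {"type":"object","properties":{"rows":{"type":"array"}},"required":["rows"]}

```bash
mkdir -p pics; ls; python3 - <<'E'
from plant import status,cams
import cv2
s=status.sense();print(s)
for n in("top","side"):
    c=cams.camera(n);cv2.imwrite(f"pics/{n}0.png",c["img"]);print(n,c["intrinsics"],c["R"],c["t"])
E
```

```text
pics
{'time_s': 0.0, 'qpos': array([-1.27703269e+00,  1.26398895e-01, -4.06111349e-02,  1.40540233e+00,
        3.21414780e-05,  1.57080022e+00]), 'qd': array([ 0.00052663, -0.00073449, -0.00065274,  0.00236237, -0.00021735,
        0.00014847]), 'tau': array([ 1.04460472e-03, -4.35921371e+01,  3.52918875e+01,  1.75958569e-02,
        1.61530761e-04, -5.86518780e-06]), 'eef_pos': array([ 0.15190793, -0.5021153 ,  0.23051713]), 'orientation': array([-8.01668615e-04,  9.89232210e-01,  1.46352254e-01, -1.02360637e-04]), 'contact_force': array([-0.29567992,  0.52421347, -0.07882629]), 'ft_torque': array([-0.00135184, -0.0104733 , -0.00993336]), 'grip_force': 0.0, 'finger_gap': 0.9994951078433613}
top [[585.54972915   0.         320.40901916]
 [  0.         585.54972915 237.68660544]
 [  0.           0.           1.        ]] [[ 1.96882557e-02 -9.99794777e-01  4.77245007e-03]
 [-9.72309336e-01 -2.02583439e-02 -2.32817857e-01]
 [ 2.32866760e-01 -5.65202637e-05 -9.72508647e-01]] [0.00345898 0.64215051 1.31120934]
side [[475.26108234   0.         324.45748422]
 [  0.         475.26108234 239.64398498]
 [  0.           0.           1.        ]] [[-0.97584932 -0.21831526 -0.00752   ]
 [-0.18312772  0.83636176 -0.51668486]
 [ 0.11908963 -0.50282945 -0.85614263]] [0.6189691  0.14827032 1.42886807]
```

View pics/top0.png

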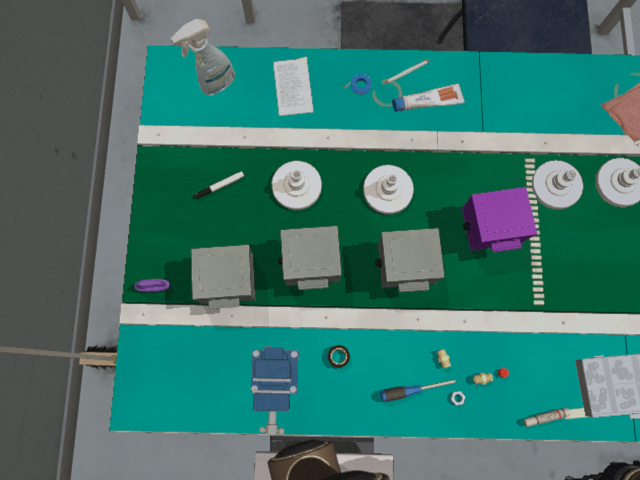

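View pics/side0.png

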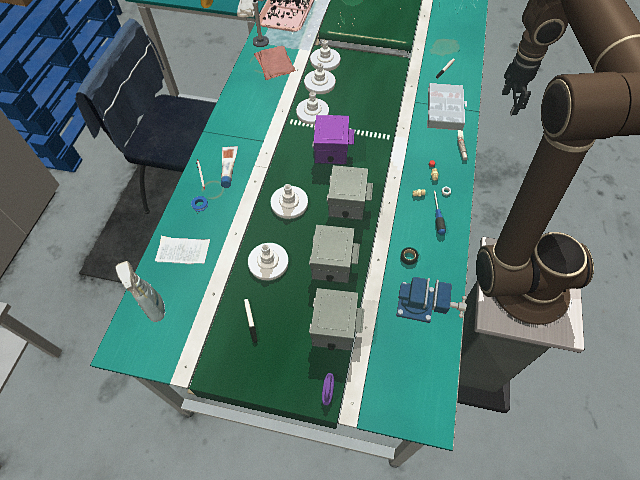

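The top view shows three grey boxes: (222,273), (311,254) and (412,258). A fourth box at (500,218) is purple, so it is the look-alike and I leave it alone. The shower heads are at (297,185) and (388,189) and the brush at (151,285). Next I take an enlarged crop to measure.

```bash
cat > h.py <<'E'
import numpy as np,cv2
from plant import status,cams
from scipy.spatial.transform import Rotation as Ro
def ray(c,u,v,z):
    d=c["R"].T@np.linalg.solve(c["intrinsics"],[u,v,1.]);o=-c["R"].T@c["t"]
    return o+d*(z-o[2])/d[2]
def proj(c,X):
    p=c["intrinsics"]@(c["R"]@np.array(X)+c["t"]);return p[:2]/p[2]
def pose():
    s=status.sense();w,x,y,z=s["orientation"];return s,Ro.from_quat([x,y,z,w])
E
python3 - <<'E'
import cv2,numpy as np
a=cv2.imread("pics/top0.png")[220:315,185:455];b=cv2.imread("pics/side0.png")[155:360,295:385]
cv2.imwrite("pics/ct.png",cv2.resize(a,(810,285))[:, :800] if 0 else cv2.resize(a,None,fx=2.96,fy=2.96,interpolation=cv2.INTER_CUBIC))
cv2.imwrite("pics/cs.png",cv2.resize(b,None,fx=2.9,fy=2.9,interpolation=cv2.INTER_CUBIC))
E
```

```text
(no output)
```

View pics/ct.png

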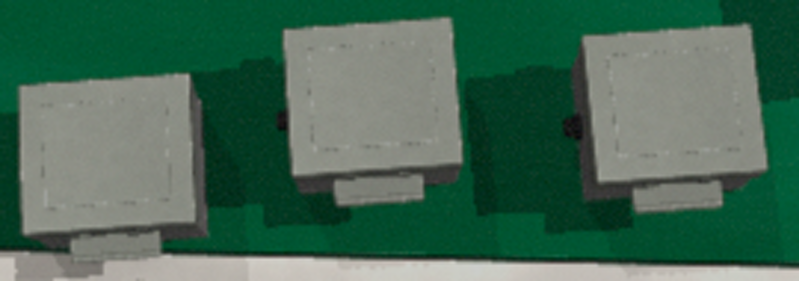

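View pics/cs.png

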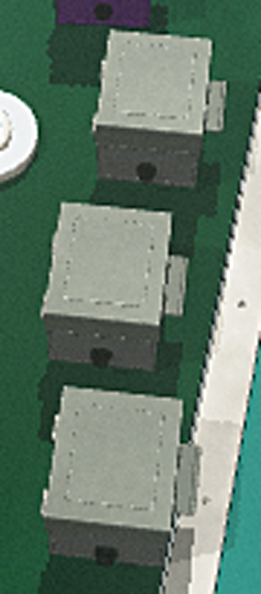

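Both crops show the three grey boxes clearly, with the lips on the robot side. The purple box is separate. I compute the poses from the lid-top corners.

```bash
python3 - <<'E'
from h import *
T=cams.camera("top");S=cams.camera("side")
t={'L':[(20,86),(189,74),(194,222),(24,236)],'M':[(284,30),(450,18),(462,163),(295,177)],'R':[(583,37),(749,25),(765,170),(598,184)]}
# side order: near-left (hinge,-y?), ... 
s={'R':[(109,30),(211,39),(196,133),(95,125)],'M':[(62,203),(171,212),(157,324),(43,312)],'L':[(65,387),(182,402),(169,527),(43,514)]}
lips={'L':[(72,258),(160,253)],'M':[(336,205),(423,199)],'R':[(635,212),(722,206)]}
for k in 'LMR':
    P=np.array([ray(T,185+u/2.96,220+v/2.96,.11) for u,v in t[k]])
    # TL=(+x,+y) TR=(+x,-y) BR=(-x,-y) BL=(-x,+y)
    Q=np.array([ray(S,295+u/2.9,155+v/2.9,.11) for u,v in s[k]])
    # side: right=-x, down=+y: (+x,-y),(-x,-y),(-x,+y),(+x,+y)
    Q=Q[[3,0,1,2]]
    for n,A in(('top',P),('side',Q)):
        dy=(A[0]-A[1]+A[3]-A[2])/2;dx=(A[0]-A[3]+A[1]-A[2])/2
        print(k,n,A.mean(0)[:2].round(4),'len',np.linalg.norm(dx).round(4),np.linalg.norm(dy).round(4),'yaw',np.degrees([np.arctan2(dx[1],dx[0]),np.arctan2(-dy[0],dy[1])]).round(1))
    print(' lip edge',[ray(T,185+u/2.96,220+v/2.96,.075)[:2].round(4) for u,v in lips[k]])
for n,p in(('h1',(297,180)),('h2',(388,184)),('brush',(151,285))):print(n,ray(T,*p,.05)[:2].round(3))
print('hall top',ray(T,297,186,.03)[:2])
s,r=pose();print(r.as_matrix().round(3))
E
```

```text
L top [0.5489 0.2408] len 0.1164 0.1302 yaw [5.1 5.6]
L side [0.5509 0.2445] len 0.1132 0.126 yaw [5.4 4.6]
 lip edge [array([0.4724, 0.2689]), array([0.4776, 0.2008])]
M top [0.5983 0.0375] len 0.116 0.1294 yaw [5.8 5.7]
M side [0.6006 0.0414] len 0.1126 0.1299 yaw [6.2 4.8]
 lip edge [array([0.518 , 0.0648]), array([ 0.5242, -0.0033])]
R top [ 0.5976 -0.1959] len 0.1158 0.1299 yaw [5.  5.7]
R side [ 0.6012 -0.1925] len 0.111 0.131 yaw [6.2 4.2]
 lip edge [array([ 0.5173, -0.1696]), array([ 0.5234, -0.238 ])]
h1 [0.794 0.077]
h2 [ 0.788 -0.148]
brush [0.525 0.415]
hall top [0.78461283 0.07762289]
[[ 0.957  0.29  -0.   ]
 [ 0.29  -0.957  0.001]
 [ 0.    -0.001 -1.   ]]
```

```bash
cat >> h.py <<'E'
B={'L':(.550,.2425),'M':(.599,.0395),'R':(.599,-.194)};PSI=np.radians(5.4)
def bw(b,x,z,y=0):
    c,s=np.cos(PSI),np.sin(PSI);return np.array([B[b][0]+c*x-s*y,B[b][1]+s*x+c*y,z])
def tool(th=45):
    t=np.radians(th);c,s=np.cos(PSI),np.sin(PSI)
    Z=np.array([c*np.cos(t),s*np.cos(t),-np.sin(t)]);Y=np.array([s,-c,0]);return Ro.from_matrix(np.stack([np.cross(Y,Z),Y,Z],1))
def rel(P,th=45):
    s,r=pose();return np.r_[(r.inv().apply(P-s["eef_pos"])*1000).round(1),np.degrees((r.inv()*tool(th)).as_rotvec()).round(1)]
def bx(b):
    s,r=pose();d=s["eef_pos"]-bw(b,0,0);c,q=np.cos(PSI),np.sin(PSI)
    return np.array([c*d[0]+q*d[1],-q*d[0]+c*d[1],d[2]]).round(4)
E
python3 -c "
from h import *
print(rel(bw('R',-.15,.16)),tool().as_matrix().round(3))
print('steps in tool axes (mm) along opening path from insert')
R=tool()
p0=bw('R',-.074,.042)
for a in (0,.2,.4,.6,.8,1,1.2,1.4,1.6,1.65):
    x,z=.060-.128*np.cos(a)-.0078,.07+.128*np.sin(a)-.0078
    print(a,round(x,3),round(z,3),(R.inv().apply(bw('R',x,z)-p0)*1000).round(0))
"
```

```text
[ 370.1 -195.3   71.    -4.5   44.9   10.8] [[ 0.704  0.094  0.704]
 [ 0.067 -0.996  0.067]
 [ 0.707  0.    -0.707]]
steps in tool axes (mm) along opening path from insert
0 -0.076 0.062 [ 13.   0. -16.]
0.2 -0.073 0.088 [ 33.   0. -32.]
0.4 -0.066 0.112 [ 55.   0. -44.]
0.6 -0.053 0.134 [ 80.   0. -51.]
0.8 -0.037 0.154 [105.   0. -53.]
1 -0.017 0.17 [131.   0. -50.]
1.2 0.006 0.182 [155.   0. -42.]
1.4 0.03 0.188 [177.   0. -30.]
1.6 0.056 0.19 [197.   0. -13.]
1.65 0.062 0.19 [201.   0.  -8.]
```

>>> {"fn": "arm_command", "kwargs": {"rows": [0.37,-0.195,0.071,-4.5,44.9,10.8,0,0.37,-0.195,0.071,-4.5,44.9,10.8,0,0.37,-0.195,0.071,-4.5,44.9,10.8,0,0.37,-0.195,0.071,-4.5,44.9,10.8,0,0.37,-0.195,0.071,-4.5,44.9,10.8,0]}}

```text
time_s: 0.62
eef_pos: [0.2993, -0.3573, 0.1968]
orientation: [-0.014, 0.951, 0.068, 0.301]
contact_force: [-0.3, -0.5, -0.2]
finger_gap: 0.298
grip_force: 0.0
```

```bash
python3 -c "
from h import *
print(rel(bw('R',-.15,.16)),bx('R'))"
```

```text
[ 118.4 -127.7  126.1   -1.     9.9    2.4] [-0.3137 -0.1344  0.1968]
```

>>> {"fn": "arm_command", "kwargs": {"rows": [0.118,-0.128,0.126,-1,9.9,2.4,0,0.118,-0.128,0.126,-1,9.9,2.4,0,0.118,-0.128,0.126,-1,9.9,2.4,0,0.118,-0.128,0.126,-1,9.9,2.4,0,0.118,-0.128,0.126,-1,9.9,2.4,0]}}

```text
time_s: 1.03
eef_pos: [0.4435, -0.2118, 0.1595]
orientation: [-0.017, 0.924, 0.044, 0.381]
contact_force: [0.1, -0.5, -0.3]
finger_gap: 0.002
grip_force: 0.0
```

```bash
python3 -c "
from h import *
print(bx('R'),rel(bw('R',-.125,.044)),rel(bw('R',-.074,.044)))"
```

```text
[-0.1565 -0.0031  0.1595] [-5.900e+01 -3.300e+00  1.042e+02  1.000e-01  2.000e-01  0.000e+00] [-2.280e+01 -3.300e+00  1.401e+02  1.000e-01  2.000e-01  0.000e+00]
```

>>> {"fn": "arm_command", "kwargs": {"rows": [-0.059,-0.003,0.104,0,0,0,0,-0.059,-0.003,0.104,0,0,0,0,-0.059,-0.003,0.104,0,0,0,0,-0.04,-0.003,0.123,0,0,0,0,-0.023,-0.003,0.14,0,0,0,0]}}

```text
time_s: 1.45
eef_pos: [0.5229, -0.2002, 0.0397]
orientation: [-0.02, 0.925, 0.044, 0.377]
contact_force: [0.8, -0.4, 0.5]
finger_gap: 0.001
grip_force: 0.0
```

```bash
python3 -c "
from h import *
print(bx('R'))
c=cams.camera('side')['img'][130:230,290:423];cv2.imwrite('pics/s1.png',cv2.resize(c,None,fx=6,fy=6,interpolation=cv2.INTER_CUBIC))
print(bx('R'))"
```

```text
[-0.0764  0.001   0.0397]
[-0.0713 -0.0011  0.0435]
```

View pics/s1.png

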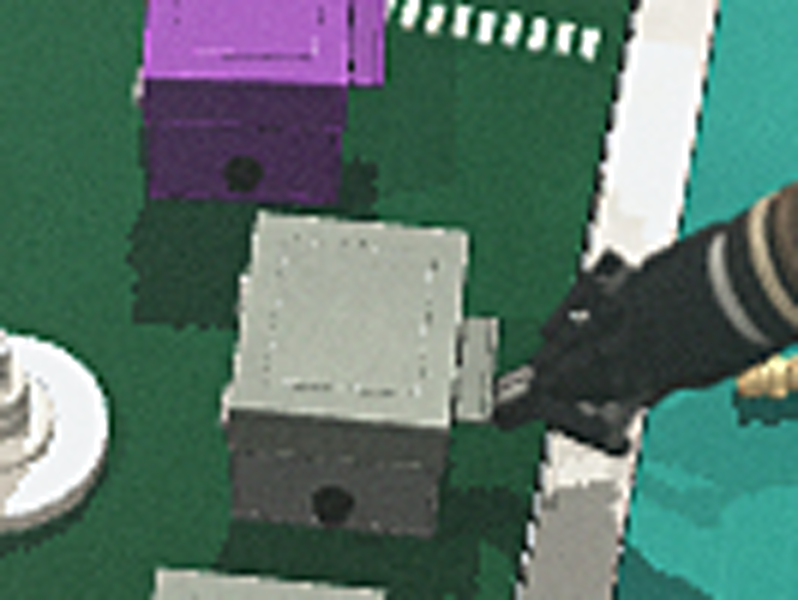

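The closed fingertips sit under the right box's lip (finger at about (510,385), lip at (475,370) in the crop). Now lifting along the arc.

>>> {"fn": "arm_command", "kwargs": {"rows": [0.005,0,-0.01,0,0,0,0,0.012,0,-0.018,0,0,0,0,0.022,0,-0.026,0,0,0,0,0.032,0,-0.034,0,0,0,0,0.052,0,-0.045,0,0,0,0]}}

```text
time_s: 1.92
eef_pos: [0.5277, -0.2008, 0.1099]
orientation: [-0.019, 0.925, 0.043, 0.378]
contact_force: [-0.3, 0.5, -1.1]
finger_gap: -0.0
grip_force: 0.5
```

>>> {"fn": "arm_command", "kwargs": {"rows": [0.012,0,-0.004,0,0,0,0,0.025,0,-0.007,0,0,0,0,0.05,0,-0.009,0,0,0,0,0.064,0,-0.008,0,0,0,0,0.076,0,-0.005,0,0,0,0]}}

```text
time_s: 2.33
eef_pos: [0.5814, -0.1972, 0.1714]
orientation: [-0.017, 0.923, 0.045, 0.381]
contact_force: [0.7, -0.4, 0.1]
finger_gap: 0.001
grip_force: 0.2
```

```bash
python3 -c "
from h import *
t=cams.camera('top')['img'][160:320,350:480];s=cams.camera('side')['img'][120:240,290:423]
t=cv2.resize(t,(400,492),interpolation=cv2.INTER_CUBIC);s=cv2.resize(s,(400,361))
o=np.zeros((492,800,3),'u1');o[:,:400]=t;o[:361,400:]=s;cv2.imwrite('pics/o1.png',o)
print(bx('R'))"
```

```text
[-0.0172 -0.0014  0.1712]
```

View pics/o1.png

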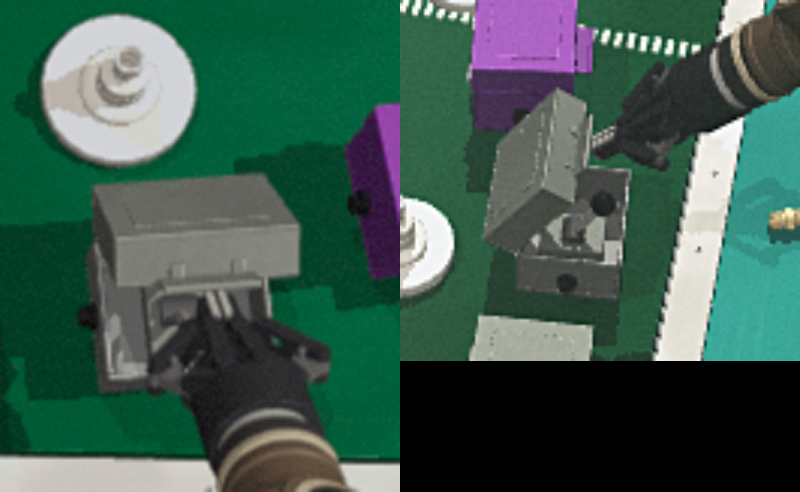

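The side crop shows the toggle lever in the right box: ball at (602,203), stick base at about (575,230). That is the box I need, so I open it fully.

>>> {"fn": "arm_command", "kwargs": {"rows": [0.012,0,0.004,0,0,0,0,0.024,0,0.008,0,0,0,0,0.036,0,0.014,0,0,0,0,0.048,0,0.022,0,0,0,0,0.058,0,0.03,0,0,0,0]}}

```text
time_s: 2.85
eef_pos: [0.6441, -0.1909, 0.1898]
orientation: [-0.018, 0.924, 0.045, 0.38]
contact_force: [-0.1, -0.3, -0.3]
finger_gap: 0.002
grip_force: 0.1
```

>>> {"fn": "arm_command", "kwargs": {"rows": [0.006,0,0.005,0,0,0,0,0.006,0,0.005,0,0,0,0,0.006,0,0.005,0,0,0,0]}}

```text
time_s: 3.1
eef_pos: [0.6502, -0.1898, 0.189]
orientation: [-0.018, 0.924, 0.045, 0.379]
contact_force: [0.1, 0.2, -0.5]
finger_gap: -0.001
grip_force: 0.0
```

```bash
python3 -c "
from h import *
print(bx('R'),status.sense()['contact_force'],rel(bw('R',-.07,.15)),rel(bw('R',-.07,.086)),rel(bw('R',-.06,.086)))"
```

```text
[ 0.0513 -0.0007  0.189 ] [ 0.09233397  0.18437459 -0.46297243] [-1.137e+02 -1.000e+00 -5.760e+01 -1.000e-01  4.000e-01  1.000e-01] [-1.587e+02 -1.000e+00 -1.200e+01 -1.000e-01  4.000e-01  1.000e-01] [-1.516e+02 -1.000e+00 -5.000e+00 -1.000e-01  4.000e-01  1.000e-01]
```

>>> {"fn": "arm_command", "kwargs": {"rows": [-0.114,-0.001,-0.058,0,0,0,0,-0.114,-0.001,-0.058,0,0,0,0,-0.114,-0.001,-0.058,0,0,0,0,-0.114,-0.001,-0.058,0,0,0,0,-0.136,-0.001,-0.035,0,0,0,0]}}

```text
time_s: 3.52
eef_pos: [0.5294, -0.2029, 0.1239]
orientation: [-0.015, 0.922, 0.044, 0.383]
contact_force: [2.7, -1.6, 2.0]
finger_gap: -0.001
grip_force: 0.0
```

>>> {"fn": "arm_command", "kwargs": {"rows": [-0.023,0,0.023,0,0,0,0,-0.023,0,0.023,0,0,0,0,-0.023,0,0.023,0,0,0,0]}}

```text
time_s: 3.77
eef_pos: [0.5272, -0.2, 0.0842]
orientation: [-0.019, 0.925, 0.044, 0.378]
contact_force: [1.2, -0.3, -0.0]
finger_gap: -0.0
grip_force: 0.0
```

```bash
python3 -c "
from h import *
t=cams.camera('top')['img'][160:320,350:480];s=cams.camera('side')['img'][120:240,290:423]
t=cv2.resize(t,(400,492),interpolation=cv2.INTER_CUBIC);s=cv2.resize(s,(400,361))
o=np.zeros((492,800,3),'u1');o[:,:400]=t;o[:361,400:]=s;cv2.imwrite('pics/o2.png',o)
print(bx('R'),rel(bw('R',-.05,.086)),rel(bw('R',.0,.090)),rel(bw('R',.009,.088)))"
```

```text
[-0.0697 -0.0008  0.0881] [12.5 -0.8 15.4 -0.   0.2  0.1] [50.8 -0.7 47.7 -0.   0.2  0.1] [55.8 -0.7 55.5 -0.   0.2  0.1]
```

View pics/o2.png

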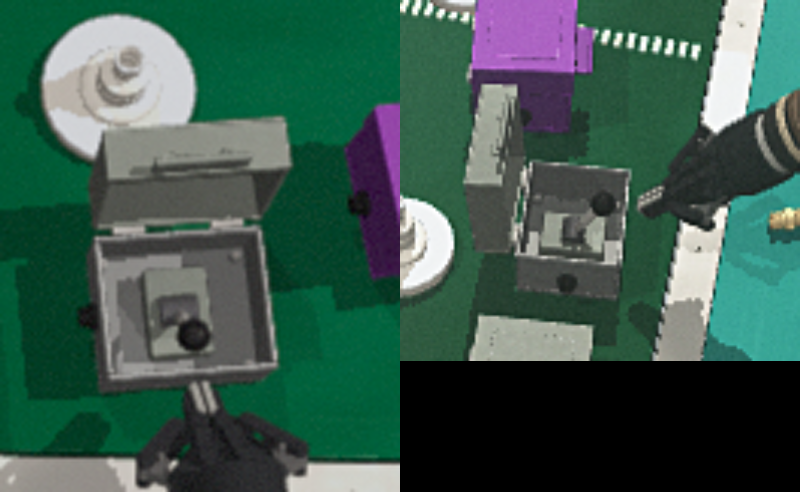

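The lid is fully open and the lever leans to the lip side (ball at (195,335) in the crop), with the fingertip in front of it about 5 mm to the right. I shift 4 mm left and push.

>>> {"fn": "arm_command", "kwargs": {"rows": [0.012,-0.004,0.015,0,0,0,0,0.024,-0.004,0.027,0,0,0,0,0.034,-0.004,0.037,0,0,0,0,0.044,-0.004,0.047,0,0,0,0,0.054,-0.004,0.057,0,0,0,0]}}

```text
time_s: 4.28
eef_pos: [0.6083, -0.1896, 0.085]
orientation: [-0.017, 0.924, 0.045, 0.38]
contact_force: [-1.8, -0.6, -0.9]
finger_gap: 0.001
grip_force: 0.7
```

>>> {"fn": "arm_command", "kwargs": {"rows": [0.001,0,0.001,0,0,0,0,0.002,0,0.002,0,0,0,0,0.002,0,0.002,0,0,0,0]}}

```text
time_s: 4.53
eef_pos: [0.6094, -0.1888, 0.0833]
orientation: [-0.018, 0.924, 0.045, 0.379]
contact_force: [-0.6, -0.2, 0.4]
finger_gap: 0.004
grip_force: 0.0
```

```bash
python3 -c "
from h import *
print(bx('R'),status.sense()['contact_force'],status.sense()['tau'].round(2))"
```

```text
[0.0108 0.0042 0.0833] [-0.56565069 -0.16967245  0.42416385] [ 2.600e-01 -3.301e+01  3.534e+01 -6.300e+00  9.400e-01  2.000e-02]
```

>>> {"fn": "arm_command", "kwargs": {"rows": [0.001,0,0.001,0,0,0,0,0.002,0,0.002,0,0,0,0,0.002,0,0.002,0,0,0,0]}}

```text
time_s: 4.78
eef_pos: [0.6115, -0.1888, 0.0831]
orientation: [-0.018, 0.924, 0.044, 0.379]
contact_force: [-2.8, -0.4, 0.6]
finger_gap: 0.001
grip_force: 1.6
```

>>> {"fn": "arm_command", "kwargs": {"rows": [0.001,0,0.001,0,0,0,0,0.0015,0,0.0015,0,0,0,0,0.0015,0,0.0015,0,0,0,0]}}

```text
time_s: 5.03
eef_pos: [0.6123, -0.1888, 0.0828]
orientation: [-0.018, 0.924, 0.043, 0.379]
contact_force: [-20.0, 0.1, 9.1]
finger_gap: 0.001
grip_force: 9.6
```

Stop reached (20 N against the lever stop). Plan the retreat and the closing path.

```bash
python3 -c "
from h import *
R=tool()
print(bx('R'));
p=rel(bw('R',-.06,.14));print(p)
p0=bw('R',.100,.208)
print('from -60,140 ->',[(R.inv().apply(bw('R',*q)-bw('R',-.06,.14))*1000).round(0) for q in((.04,.26),(.1,.25),(.1,.208))])
for a in np.arange(1.65,.4,-.15):
    n=np.array([np.sin(a),np.cos(a)]);h=np.array([60,70]);e=np.array([-np.cos(a),np.sin(a)])
    C=h+139*e+6*n+10*np.array([.707,-.707]) if a>.785 else h+128*e+5*n
    T=(C+7.8)/1000
    print(a.round(2),T.round(3),(R.inv().apply(bw('R',*T)-p0)*1000).round(0))
"
```

```text
[0.0138 0.0039 0.0828]
[-12.4   3.9 -92.5   0.    0.5  -0. ]
from -60,140 -> [array([156.,  -0., -14.]), array([191.,  -0.,  35.]), array([161.,  -0.,  65.])]
1.65 [0.092 0.209] [-5.  0. -6.]
1.5 [0.071 0.21 ] [-19.   0. -22.]
1.35 [0.05  0.208] [-35.   0. -35.]
1.2 [0.03  0.202] [-53.   0. -46.]
1.05 [0.011 0.194] [-73.   0. -53.]
0.9 [-0.007  0.183] [-93.   0. -58.]
0.75 [-0.022  0.169] [-114.    0.  -59.]
0.6 [-0.035  0.154] [-134.    0.  -57.]
0.45 [-0.045  0.138] [-152.    0.  -53.]
```

>>> {"fn": "arm_command", "kwargs": {"rows": [-0.012,0.004,-0.092,0,0,0,0,-0.012,0.004,-0.092,0,0,0,0,-0.012,0.004,-0.092,0,0,0,0,-0.012,0.004,-0.092,0,0,0,0]}}

```text
time_s: 5.37
eef_pos: [0.5417, -0.201, 0.1439]
orientation: [-0.016, 0.923, 0.044, 0.382]
contact_force: [0.9, -0.8, 0.8]
finger_gap: 0.0
grip_force: 0.0
```

>>> {"fn": "arm_command", "kwargs": {"rows": [0.156,0,-0.014,0,0,0,0,0.156,0,-0.014,0,0,0,0,0.156,0,-0.014,0,0,0,0,0.156,0,-0.014,0,0,0,0,0.156,0,-0.014,0,0,0,0]}}

```text
time_s: 5.78
eef_pos: [0.6486, -0.1902, 0.268]
orientation: [-0.016, 0.922, 0.047, 0.385]
contact_force: [-0.0, -0.2, 0.5]
finger_gap: -0.001
grip_force: 0.0
```

```bash
python3 -c "
from h import *
t=cams.camera('top')['img'][160:320,350:480];s=cams.camera('side')['img'][120:240,290:423]
t=cv2.resize(t,(400,492),interpolation=cv2.INTER_CUBIC);s=cv2.resize(s,(400,361))
o=np.zeros((492,800,3),'u1');o[:,:400]=t;o[:361,400:]=s;cv2.imwrite('pics/o3.png',o)
print(bx('R'),rel(bw('R',.1,.25)),rel(bw('R',.1,.208)))"
```

```text
[0.0452 0.0003 0.2603] [31.7  0.5 45.9 -0.1  0.3  0.2] [ 2.1  0.5 75.8 -0.1  0.3  0.2]
```

View pics/o3.png

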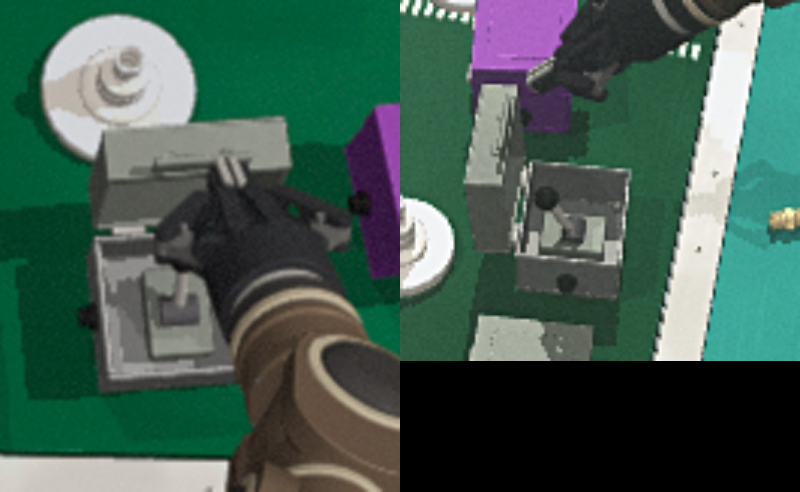

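The lever is fully over to the hinge side (ball at (545,197) in the side crop), and the lid stands upright with the lip at top-crop (200,165). Next I go behind the lip.

>>> {"fn": "arm_command", "kwargs": {"rows": [0.032,0,0.046,0,0,0,0,0.032,0,0.046,0,0,0,0,0.02,0,0.058,0,0,0,0,0.002,0,0.076,0,0,0,0,0.002,0,0.076,0,0,0,0]}}

```text
time_s: 6.3
eef_pos: [0.6955, -0.1837, 0.2013]
orientation: [-0.019, 0.925, 0.044, 0.377]
contact_force: [-0.9, -0.0, -0.5]
finger_gap: 0.002
grip_force: 0.2
```

```bash
python3 -c "
from h import *
t=cams.camera('top')['img'][160:320,350:480];s=cams.camera('side')['img'][120:240,290:423]
t=cv2.resize(t,(400,492),interpolation=cv2.INTER_CUBIC);s=cv2.resize(s,(400,361))
o=np.zeros((492,800,3),'u1');o[:,:400]=t;o[:361,400:]=s;cv2.imwrite('pics/o4.png',o)
print(bx('R'))"
```

```text
[0.0972 0.0007 0.2045]
```

View pics/o4.png

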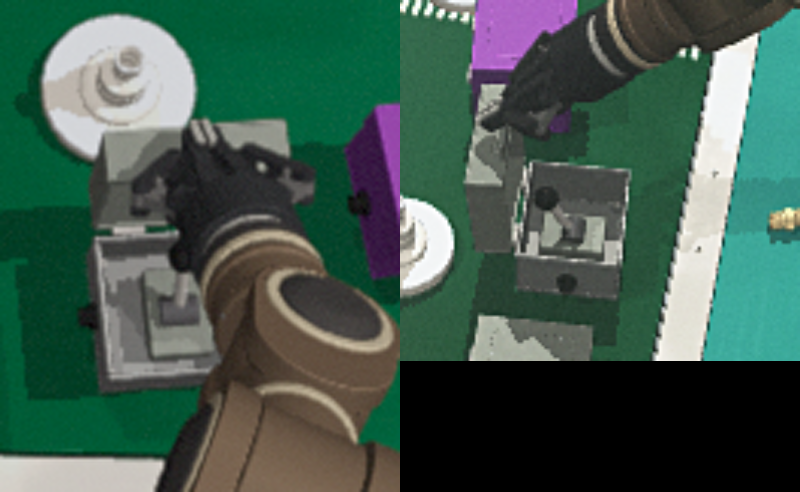

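The tip is behind the lip. Now pulling the lid forward along the arc.

>>> {"fn": "arm_command", "kwargs": {"rows": [-0.006,0,-0.01,0,0,0,0,-0.014,0,-0.022,0,0,0,0,-0.022,0,-0.029,0,0,0,0,-0.03,0,-0.036,0,0,0,0,-0.039,0,-0.041,0,0,0,0]}}

```text
time_s: 6.82
eef_pos: [0.6399, -0.1904, 0.2116]
orientation: [-0.017, 0.923, 0.045, 0.381]
contact_force: [-0.6, 1.2, 6.2]
finger_gap: 0.001
grip_force: 3.2
```

>>> {"fn": "arm_command", "kwargs": {"rows": [-0.01,0,-0.005,0,0,0,0,-0.02,0,-0.009,0,0,0,0,-0.03,0,-0.012,0,0,0,0,-0.04,0,-0.015,0,0,0,0,-0.05,0,-0.018,0,0,0,0]}}

```text
time_s: 7.23
eef_pos: [0.5936, -0.1949, 0.1923]
orientation: [-0.017, 0.922, 0.046, 0.384]
contact_force: [-8.1, 2.2, 13.5]
finger_gap: -0.001
grip_force: 6.4
```

>>> {"fn": "arm_command", "kwargs": {"rows": [-0.01,0,-0.001,0,0,0,0,-0.02,0,-0.001,0,0,0,0,-0.03,0,0,0,0,0,0,-0.04,0,0.002,0,0,0,0,-0.05,0,0.004,0,0,0,0]}}

```text
time_s: 7.65
eef_pos: [0.5592, -0.1978, 0.1475]
orientation: [-0.018, 0.924, 0.044, 0.379]
contact_force: [-0.7, 0.3, -0.7]
finger_gap: 0.002
grip_force: 0.0
```

```bash
python3 -c "
from h import *
t=cams.camera('top')['img'][160:320,350:480];s=cams.camera('side')['img'][120:240,290:423]
t=cv2.resize(t,(400,492),interpolation=cv2.INTER_CUBIC);s=cv2.resize(s,(400,361))
o=np.zeros((492,800,3),'u1');o[:,:400]=t;o[:361,400:]=s;cv2.imwrite('pics/o5.png',o)
print(bx('R'))"
```

```text
[-0.0409  0.0006  0.1458]
```

View pics/o5.png

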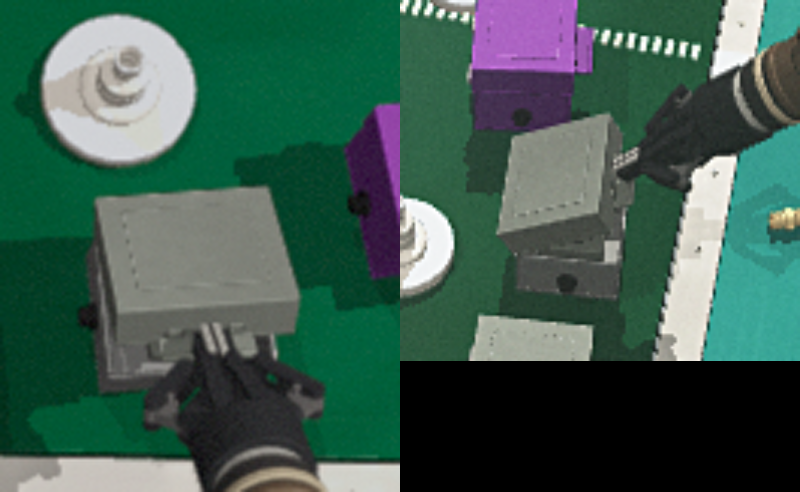

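The lid is at about 0.55 rad, below the sink threshold, with the finger on the lip's top side at (215,335). I retreat and let it sink. My picture budget is used up, so I verify the closing by numeric comparison with the first images.

>>> {"fn": "arm_command", "kwargs": {"rows": [0,0,-0.04,0,0,0,0,0,0,-0.08,0,0,0,0,0,0,-0.12,0,0,0,0,0,0,-0.16,0,0,0,0,0,0,-0.16,0,0,0,0]}}

```text
time_s: 8.17
eef_pos: [0.4471, -0.2101, 0.2701]
orientation: [-0.015, 0.923, 0.045, 0.383]
contact_force: [2.0, -1.0, 1.5]
finger_gap: 0.004
grip_force: 0.0
```

>>> {"fn": "arm_command", "kwargs": {"rows": [0,0.15,-0.04,0,0,0,0,0,0.15,-0.04,0,0,0,0,0,0.15,-0.04,0,0,0,0,0,0.15,-0.04,0,0,0,0,0,0.15,-0.04,0,0,0,0]}}

```text
time_s: 8.58
eef_pos: [0.4348, -0.3664, 0.2915]
orientation: [-0.017, 0.924, 0.043, 0.38]
contact_force: [-0.4, 0.1, 0.7]
finger_gap: -0.004
grip_force: 0.0
```

```bash
cat > chk.py <<'E'
from h import *
C={n:cams.camera(n)['img'] for n in('top','side')}
for i in range(100):
    s=cams.camera('side')['img']
    d=cv2.absdiff(s,cv2.imread('pics/side0.png'))[155:235,320:375]
    if i%10==0: print(round(status.sense()['time_s'],2),d.mean().round(2),end=' ')
    if i>10 and d.mean()<2.5: break
t=cams.camera('top')['img'];S0=cv2.imread('pics/side0.png');T0=cv2.imread('pics/top0.png')
for n,a,r0,r in(('lidR top',t,T0,(225,295,375,445)),('lidR side',s,S0,(160,225,325,375)),('M',t,T0,(225,290,278,345)),('L',t,T0,(243,308,190,256)),('h1',t,T0,(158,212,270,324)),('h2',t,T0,(162,215,362,415)),('brush',t,T0,(275,295,132,172)),('purple',t,T0,(185,250,462,540))):
    d=cv2.absdiff(a,r0)[r[0]:r[1],r[2]:r[3]];print(n,d.mean().round(2),np.mean(d.max(2)>40).round(4))
E
python3 chk.py
```

```text
8.73 3.19 9.23 3.13 9.73 3.22 10.23 3.18 10.73 3.18 11.23 3.16 11.73 3.17 12.23 3.18 12.73 3.14 13.23 3.2 lidR top 2.51 0.0
lidR side 3.09 0.0
M 2.43 0.0
L 2.45 0.0
h1 2.4 0.0
h2 2.43 0.0
brush 2.44 0.0
purple 2.6 0.0
```

```bash
python3 -c "
from h import *
for n in('side','top'):
    a=np.mean([cams.camera(n)['img'] for _ in range(6)],0).mean(2).astype('f4');b=cv2.imread(f'pics/{n}0.png').mean(2).astype('f4')
    R={'side':{'R':(160,225,325,378),'M':(222,285,305,362),'L':(285,352,305,368)},'top':{'R':(225,297,375,447),'M':(225,290,278,345),'L':(243,308,190,256)}}[n]
    for k,r in R.items():
        p,q=a[r[0]:r[1],r[2]:r[3]],b[r[0]:r[1],r[2]:r[3]]
        print(n,k,np.abs(p-q).mean().round(2),(p-q).mean().round(2),np.abs(p-q).max(),cv2.phaseCorrelate(p,q))
"
```

```text
side R 2.29 -0.06 11.722221 ((-0.005930956645194385, 0.03888515475355803), 0.9899639123015933)
side M 2.2 -0.01 11.722221 ((0.01225644208975396, -0.014119468201030827), 1.0126456861694655)
side L 2.19 -0.02 12.388887 ((0.018382610231348906, -0.009100409214894967), 1.0012755486079388)
top R 2.17 1.73 14.0 ((0.06116110888735449, 0.020671656543804318), 0.9762341453705305)
top M 2.19 1.88 8.833332 ((-0.021153277823785288, 0.03250548006063525), 0.9818251134804737)
top L 2.21 2.0 10.777777 ((0.016696032752612666, -0.008468462676717081), 1.0052928153747394)
```

The right box's lid matches its first shut image to within noise, and the other boxes and the bystanders are unmoved. Handing in.

```bash
python3 -c "
from plant import ctrl
print(ctrl.job_done())"
```

```text
the job is handed in; nothing more can be done
None
```

The toggle lever was in the first box I opened (the right-hand one); I pushed it fully over to the hinge side, the lid is shut again, and the other boxes, shower heads and brush were not touched. I handed the job in at about 14 s of the 72 s allowed.

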